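Free-spin check of a mini centrifuge rotor

ROBOT

A 6-joint arm with a two-finger parallel gripper is mounted at the origin on the work surface. World frame = base frame: x ahead of the robot, y to its left, z up, the work surface at z = 0. Lengths are in m, angles in rad, forces in N, time in s.
With the tool pointing down it reaches from about 0.35 to 0.925 m from the base axis. Payload 6.4 kg.
Tool frame: the origin (TCP) lies at the very end of the fingers, on their centre line; the grasp point (between the pads) lies 19 mm behind it; z points along the fingers, y is the line along which they close (so a half turn about z gives the same grasp; the last joint's range is limited). The gripper opens to 85 mm and grips with 20 to 120 N. Pads are 22 mm wide; open, the fingers measure 114 mm over their backs; the gripper's body (76 mm by 85 mm) begins 54 mm behind the grasp point. The pads swing forward as they close: fully open they stand 13 mm farther back than shut.
Start: joints at [-1.476, 0.245, 1.558, -0, 1.339, -0.174], TCP at [0.173, -0.627, 0.231] pointing down, gripper open.
Joint ranges: [-3.13, 3.13], [-1.02, 2.26], [0.13, 2.54], [-0.95, 4.09], [0.21, 2.88], [-2.74, 2.74]. Speed limits (rad/s): [2.57, 2.57, 3.14, 3.14, 3.14, 3.14].

INTERFACE

Orientations are given as a rotation vector (axis times angle).
In Python, from workcell import ctrl gives the robot as it stands.
- The arm moves only by the tool step_arm, never from a script. Its argument "motion" is text: rows parted by semicolons, each of 7 numbers parted by spaces: the turn, a rotation vector about the tool's x, y, z in degrees, then the shift along the tool's x, y, z in cm, then the finger opening in cm, from 0 to 8.54. A call has exactly 10 rows; each row is the pose to reach, as a shift and turn from the pose commanded when the call began, along the tool's axes at that moment; what a row does not reach only later rows make up. A row lasts 1/8 s, in which the tool goes at most 62.5 mm and 10.7 degrees, less where a joint would pass 70% of its speed; a pose out of reach is approached as far as the arm can. A call with a gripper value outside its range is refused whole. The fingers move at their own pace and stop on an object; "newtons" is the grip in N (left out, the last holds). Time passes only in rows, so rows that repeat a pose let the fingers close, or fill a call up. It gives the time, the measured TCP pose, the force, the opening and the grip force at its end, in the units of the state.
- ctrl.observe(): the state, without advancing time (a new reading comes with each control period).
- ctrl.camera(name): name is "scene" or "top"; returns the picture (480x640x3 uint8, red, green, blue); there is no depth.
- ctrl.camera_info(name): a dict with "fovy" (degrees; the focal length in pixels is half the picture's height over the tangent of half this angle, whatever the lens; pixels are square), "cx", "cy" (the principal point, pixels), "R" (3x3) and "t" (3): a world point X has camera coordinates R X + t. Camera axes: x right, y down, z forward; pixel columns grow to the right and rows downward; lengths in m; the calibration is good to about 2 mm. A picture is of the moment at which its call begins. camera_info takes no time and is no camera call.
- ctrl.job_done(): hands the job in; it is judged then, once.
The state is a dict: "time": time; "joints": joint angles; "qvel": joint speeds; "effort": joint torques, N m; "tool_pos": TCP position; "ee_rot": TCP orientation; "ft_force": force on the tool from outside, world axes, zero at the start; "moment": the same for the moment, N m; "grip_width": finger opening in m; "finger_force": force on a finger pad.
Only numpy, scipy, OpenCV 4.12 (cv2) and the standard library are available. Lean on these libraries where they do the work, as an engineer would, in place of code of your own. Each camera call takes 0.05 s, during which the arm holds its last target. There are 200 camera calls.

TASK

Three mini centrifuges stand on the lab bench with their lids off. Check that the blue rotor turns freely: give one of its arms a light, brisk flick from the side with the fingertips so that it coasts round on its own for two seconds or more once the fingers have left it (either direction will do), then keep clear until it has run down to a standstill. Do not touch the orange and green rotors of the other two centrifuges.

Things in the scene. Friction and masses are not known exactly. Their poses are not given: they have to be found in the camera images.
- blue_rotor: Rotor to spin: level blue bar, 120 mm long (two arms, tips 60 mm from the pivot), 18 wide, 26 tall, with a 40 mm round hub of the same height. Origin on the vertical pivot axis at its underside, 82 mm above the bench (top at 108); x along the bar, z up. About 0.25 kg; turns without limit either way, no spring. Let go at about 3 rad/s it coasts some 3 s.
- blue_centrifuge: White housing under the blue rotor, 150 x 160 x 68 mm, fast on the bench, with a fixed round grey deck 144 mm across on it whose top is 76 mm above the bench. Origin on the bench under the rotor's pivot. Fingertips 88 to 95 mm above the bench push an arm and clear the deck. A finger left within 60 mm of the pivot is in the way of the arms as they come round.
- orange_rotor: Rotor of another centrifuge, to be left alone: same shape, size, height and axes as the blue one but orange, on an identical housing. Any two of the three pivots are at least 230 mm apart, and the three centrifuges may stand in any order.
- green_rotor: Rotor of another centrifuge, to be left alone: same shape, size, height and axes as the blue one but green, on an identical housing. Any two of the three pivots are at least 230 mm apart, and the three centrifuges may stand in any order.

How it is judged:
By the outcome, as a careful person would: the job done as asked, in the order asked, and still so for the second after the job is handed in, with the robot touching nothing.
It also fails if it takes over 42 s, if anything falls off the work surface, if the arm or the gripper's body presses on something with over 40 N, if the wrist force passes 120 N, or if a joint passes its speed limit or range.

## Working session

There is one attempt and no reset: what is moved stays moved. The work goes in short steps, Python scripts to look and compute and a tool call to move; the robot and the scene stay as the last step left them, time stands still between calls to the robot, and variables do not carry over. Pictures are saved under pics/ and viewed, at most 10 in all, crops included, and the job is handed in when it is done.

Besides the shell and the picture viewer there is one more tool, called after "Call:" by a JSON object that holds its "op" and its "data", one argument or row to a line. step_arm: Moves the arm, as the interface text tells. Its arguments: {"type":"object","properties":{"motion":{"type":"string"},"newtons":{"type":"number"}},"required":["motion"]}

```bash
mkdir -p pics; cat > h.py <<'E'
import numpy as np, cv2
from workcell import ctrl
def ray(name,uv,z):
    c=ctrl.camera_info(name);f=240/np.tan(np.radians(c["fovy"])/2)
    R=np.array(c["R"]);t=np.array(c["t"]);o=-R.T@t
    uv=np.atleast_2d(uv).astype(float)
    d=np.c_[(uv[:,0]-c["cx"])/f,(uv[:,1]-c["cy"])/f,np.ones(len(uv))]@R
    return o+d*((z-o[2])/d[:,2])[:,None]
E
python3 - <<'E'
from h import *
for n in("top","scene"):
    im=ctrl.camera(n);cv2.imwrite(f"pics/{n}0.png",im[:,:,::-1])
    c=ctrl.camera_info(n);print(n,c["fovy"],-np.array(c["R"]).T@np.array(c["t"]))
s=ctrl.observe();print(s["time"],s["tool_pos"],s["ee_rot"],s["ft_force"])
E
```

```text
top 43.0621955041261 [ 0.38145966 -0.00606516  1.23467974]
scene 43.50467154514628 [ 1.15719662 -0.08630365  0.98328611]
0.1 [ 0.172601  -0.626156   0.2302918] [-3.11153830e+00 -4.20723275e-01 -1.83826380e-04] [ 0.39302113  0.99183314 -0.2154421 ]
```

View pics/top0.png

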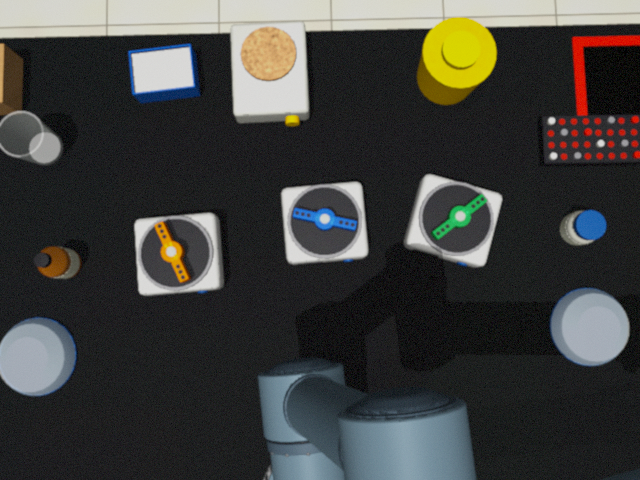

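View pics/scene0.png

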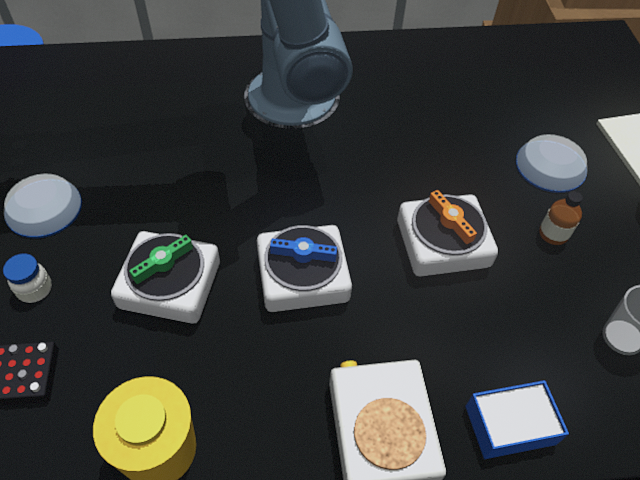

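The top view shows the blue rotor at about (324,219), with its arms from (293,212) to (356,225). Orange is on the left at (171,251) and green on the right at (460,216). The space beyond blue (far side) is free up to the hotplate at (270,75).

```bash
cat >> h.py <<'E'
def rotor(n="top",im=None):
    im=ctrl.camera(n) if im is None else im
    h=cv2.cvtColor(im,cv2.COLOR_RGB2HSV);m=cv2.inRange(h,(100,120,90),(125,255,255))
    k,l,st,ce=cv2.connectedComponentsWithStats(m)
    # component nearest image blue rotor
    i=max(range(1,k),key=lambda i:st[i,4]-4*np.hypot(*(ce[i]-((324,219) if n=="top" else (304,248)))))
    ys,xs=np.where(l==i);P=ray(n,np.c_[xs,ys],.108)[:,:2]
    (c,s,a)=cv2.minAreaRect(P.astype(np.float32)*1000)
    w,v=np.linalg.eigh(np.cov(P.T));d=v[:,1]
    return c,s,np.degrees(np.arctan2(d[1],d[0]))%180,P.mean(0)
E
python3 - <<'E'
from h import *
from scipy.spatial.transform import Rotation as Ro
for n in("top","scene"): print(rotor(n))
print(ray("top",[[324,219],[171,251],[460,216],[461,50],[290,120]],.108))
s=ctrl.observe();print(Ro.from_rotvec(s["ee_rot"]).as_matrix().round(3),s["grip_width"])
E
```

```text
((532.2816772460938, -19.278732299804688), (120.13069915771484, 41.70841598510742), np.float64(76.39890728680618), array([ 0.53250042, -0.01984578]))
((530.0149536132812, -19.398193359375), (122.46033477783203, 41.389671325683594), np.float64(71.26458056526656), array([ 0.53404791, -0.01576708]))
[[ 0.53215635 -0.0192222   0.108     ]
 [ 0.47859623  0.26662325  0.108     ]
 [ 0.53206653 -0.27314837  0.108     ]
 [ 0.85297829 -0.28953338  0.108     ]
 [ 0.72304606  0.04088574  0.108     ]]
[[ 0.964  0.266 -0.   ]
 [ 0.266 -0.964  0.001]
 [ 0.    -0.001 -1.   ]] 0.08550678089498684
```

Call:
{"op": "step_arm", "data": {
  "motion": "0 0 2 2 -2.2 0 0; 0 0 5 6 -6.6 0 0; 0 0 8 11 -12.1 0 0; 0 0 12 16 -17.6 0 0; 0 0 16 21 -23.1 0 0; 0 0 20 26 -28.6 0 0; 0 0 24 31 -34.1 0 0; 0 0 27 36 -39.6 1 0; 0 0 29 40 -44 2 0; 0 0 29 43.1 -47.5 3 0",
  "newtons": 20
}}

```text
time: 1.45
tool_pos: [0.4388, -0.1003, 0.2099]
ee_rot: [3.119, -0.372, 0.003]
ft_force: [0.6, -1.2, -0.1]
grip_width: 0.0002
finger_force: 0.0
```

```bash
cat > q.py <<'E'
from h import *
from scipy.spatial.transform import Rotation as Ro
s=ctrl.observe();M=Ro.from_rotvec(s["ee_rot"]).as_matrix()
u=np.array([.235,.972,0]);n=np.array([.972,-.235,0]);p=np.array([.532,-.019,0])
T=p-.05*u-.06*n+[0,0,.091]
print(s["time"],s["tool_pos"],M.round(3).tolist(),"delta tool cm",((T-s["tool_pos"])@M*100).round(2),s["grip_width"],np.abs(s["qvel"]).max())
E
python3 q.py
```

```text
1.45 [ 0.43880116 -0.10030239  0.20992936] [[0.972, -0.235, 0.002], [-0.235, -0.972, -0.001], [0.002, 0.0, -1.0]] delta tool cm [ 1.13 -5.1  11.89] 0.00018373358794420956 1.1451612998603604
```

Call:
{"op": "step_arm", "data": {
  "motion": "0 0 0 0 0 0 0; 0 0 0 0 0 0 0; 0 0 0 0 0 1 0; 0 0 0 0 0 3 0; 0 0 0 0 0 5 0; 0 0 0 0 0 6 0; 0 0 0 0 0 6 0; 0 0 0 0 0 6 0; 0 0 0 0 0 6 0; 0 0 0 0 0 6 0"
}}

```text
time: 2.7
tool_pos: [0.4384, -0.1023, 0.1502]
ee_rot: [3.119, -0.372, 0.002]
ft_force: [-0.6, -0.5, 0.1]
grip_width: 0.0003
finger_force: 0.0
```

```bash
python3 q.py; python3 - <<'E'
from h import *
cv2.imwrite("pics/s1.png",ctrl.camera("scene")[:,:,::-1])
E
```

```text
2.7 [ 0.43837508 -0.10229077  0.15022979] [[0.972, -0.235, 0.001], [-0.235, -0.972, -0.001], [0.001, 0.0, -1.0]] delta tool cm [ 1.14 -5.3   5.92] 0.00032381805496782215 0.0026131681215670844
```

View pics/s1.png

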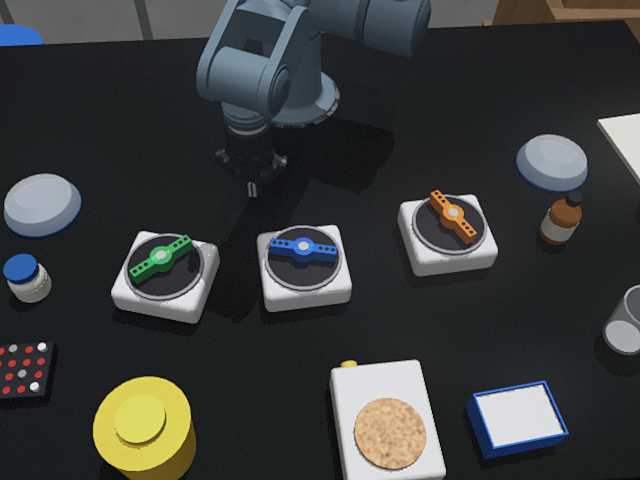

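The shut fingers are at about (252,190), short of the blue rotor at (304,247), which hasn't moved. Next I go down to the start of the flick.

Call:
{"op": "step_arm", "data": {
  "motion": "0 0 0 0.2 -1.5 0 0; 0 0 0 0.4 -3.5 0 0; 0 0 0 0.5 -5 0 0; 0 0 0 0.5 -5.3 0.5 0; 0 0 0 0.5 -5.3 2 0; 0 0 0 0.5 -5.3 4 0; 0 0 0 0.5 -5.3 5.3 0; 0 0 0 0.5 -5.3 5.9 0; 0 0 0 0.5 -5.3 5.9 0; 0 0 0 0.5 -5.3 5.9 0"
}}

```text
time: 4.0
tool_pos: [0.4559, -0.052, 0.0912]
ee_rot: [3.119, -0.372, 0.002]
ft_force: [-0.4, -0.1, 0.4]
grip_width: -0.0001
finger_force: 0.0
```

```bash
python3 q.py
```

```text
4.0 [ 0.4558709  -0.05204871  0.09124198] [[0.972, -0.235, 0.001], [-0.235, -0.972, -0.0], [0.001, 0.0, -1.0]] delta tool cm [ 0.62 -0.    0.02] -6.870383092043151e-05 0.005931117462758502
```

Call:
{"op": "step_arm", "data": {
  "motion": "0 0 0 0.8 0 0 0; 0 0 0 2.5 0 0 0; 0 0 0 4.3 0 0 0; 0 0 0 6.1 0 0 0; 0 0 0 7.3 0 0 0; 0 0 0 5.3 0 -2 0; 0 0 0 3 0 -7 0; 0 0 0 0 0 -11 0; 0 0 0 -2 0 -12 0; 0 0 0 -2 0 -12 0"
}}

```text
time: 5.25
tool_pos: [0.4362, -0.0471, 0.212]
ee_rot: [3.119, -0.372, 0.005]
ft_force: [0.5, -0.3, 0.3]
grip_width: -0.0002
finger_force: 0.0
```

```bash
python3 - <<'E'
from h import *
for i in range(8):
    im=ctrl.camera("scene");r=rotor("scene",im);print(ctrl.observe()["time"],r[2],r[1],r[0])
cv2.imwrite("pics/s2.png",im[:,:,::-1])
E
```

```text
5.3 47.30078029209621 (119.80662536621094, 40.395572662353516) (529.7955322265625, -21.177444458007812)
5.35 47.76275415037842 (126.29098510742188, 50.33388137817383) (535.4603271484375, -22.37631607055664)
5.4 57.43507036539943 (119.33634948730469, 53.83656692504883) (535.2093505859375, -23.19842529296875)
5.45 64.7364034038236 (120.2682113647461, 44.736717224121094) (531.2257080078125, -20.91515350341797)
5.5 76.30818872707088 (117.32926940917969, 40.25907516479492) (529.6298217773438, -21.194297790527344)
5.55 82.39482516285852 (118.49044799804688, 39.7967643737793) (529.60595703125, -21.736312866210938)
5.6 83.93533894626623 (118.61140441894531, 44.116249084472656) (531.7622680664062, -21.799049377441406)
5.65 94.277766431961 (118.5248794555664, 52.68950271606445) (536.037109375, -22.184444427490234)
```

View pics/s2.png

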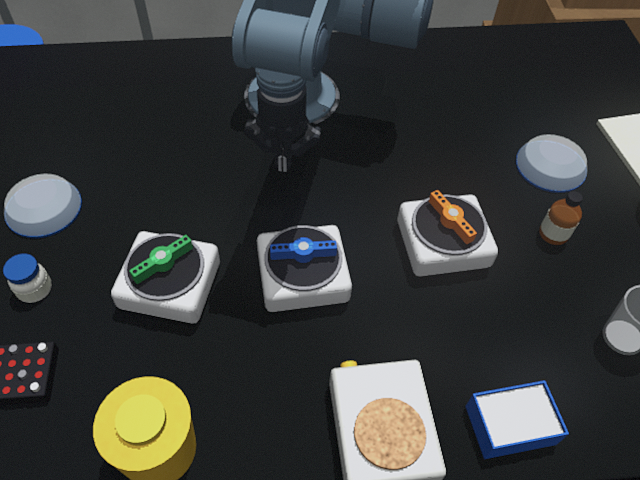

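The rotor is coasting at about 2.5 rad/s with the fingers clear, up at (283,165). The other two rotors haven't moved. Now I wait for it to run down.

Call:
{"op": "step_arm", "data": {
  "motion": "0 0 0 0 0 0 0; 0 0 0 0 0 0 0; 0 0 0 0 0 0 0; 0 0 0 0 0 0 0; 0 0 0 0 0 0 0; 0 0 0 0 0 0 0; 0 0 0 0 0 0 0; 0 0 0 0 0 0 0; 0 0 0 0 0 0 0; 0 0 0 0 0 0 0"
}}

```text
time: 6.9
tool_pos: [0.4359, -0.0471, 0.2107]
ee_rot: [-3.119, 0.372, -0.0]
ft_force: [0.6, -1.0, -0.5]
grip_width: -0.0002
finger_force: 0.0
```

```bash
python3 - <<'E'
from h import *
for i in range(60):
    im=ctrl.camera("scene");r=rotor("scene",im)
    if i%4==0: print(ctrl.observe()["time"],r[2].round(1))
E
```

```text
6.95 3.9
7.15 10.8
7.35 16.3
7.55 20.1
7.75 22.8
7.95 23.7
8.15 23.8
8.35 23.8
8.55 23.8
8.75 23.8
8.95 23.8
9.15 23.8
9.35 22.7
9.55 23.8
9.75 23.8
```

```bash
python3 -c "
from workcell import ctrl
print(ctrl.job_done())"
```

```text
the job is handed in; nothing more can be done
None
```

I flicked the blue rotor once and it coasted freely for about 3 s to a standstill, with the fingers clear and the orange and green rotors untouched; the job is handed in.

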